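# Set three new alarms going

### The job

Set the three new alarms on the workbench going before they are put up: with the fingertips, lightly press in the button on the round smoke alarm, then the one on the oblong carbon-monoxide alarm, then the one on the square heat alarm, each until it is fully in (it stays in). Press no button out of turn, leave the alarms lying where they are without lifting, tipping or sliding them, disturb nothing else on the bench, and finish with the hand clear.

Things in the scene. Friction and masses are not known exactly. Their poses are not given: they have to be found in the camera images.
- smoke_alarm: Round smoke alarm lying loose on the bench, white plastic, about 0.2 kg: flat disc 130 mm in diameter, 35 mm high, dark vents round its rim, button at the centre of its top face. Origin: centre of the underside; z up.
- smoke_button (a joint): Push-in button: grey plastic disc, 26 mm diameter, standing 14 mm proud of the face at rest. Value in m: 0 = out, 0.010 = fully in (4 mm still proud). It needs about 3 N to start moving, which rises evenly to about 6 N fully in (plus about 0.3 N for each 10 mm/s of pressing speed), and stays where it is left; it counts as in beyond 0.005. Pressing past the stop only loads the casing, which must not see more than 40 N.
- smoke_button_top (a point): Centre of the top surface of the round smoke alarm's button, 49 mm above the bench when out; moves down with the button.
- co_alarm: Oblong carbon-monoxide alarm lying loose on the bench, white plastic, about 0.2 kg: 130 (x) by 76 (y) mm, 32 mm high, five dark slots on one half of the top face and the button on the other half, 34 mm from the middle along +x. Origin: centre of the underside; z up.
- co_button (a joint): Same kind of button, on the oblong alarm. Push-in button: grey plastic disc, 26 mm diameter, standing 14 mm proud of the face at rest. Value in m: 0 = out, 0.010 = fully in (4 mm still proud). It needs about 3 N to start moving, which rises evenly to about 6 N fully in (plus about 0.3 N for each 10 mm/s of pressing speed), and stays where it is left; it counts as in beyond 0.005. Pressing past the stop only loads the casing, which must not see more than 40 N.
- co_button_top (a point): Centre of the top surface of the oblong alarm's button, 46 mm above the bench when out; moves down with the button.
- heat_alarm: Square heat alarm lying loose on the bench, white plastic, about 0.2 kg: 96 by 96 mm, 34 mm high, a dark cross on one half of the top face and the button on the other half, 22 mm from the middle along +x. Origin: centre of the underside; z up.
- heat_button (a joint): Same kind of button, on the square alarm. Push-in button: grey plastic disc, 26 mm diameter, standing 14 mm proud of the face at rest. Value in m: 0 = out, 0.010 = fully in (4 mm still proud). It needs about 3 N to start moving, which rises evenly to about 6 N fully in (plus about 0.3 N for each 10 mm/s of pressing speed), and stays where it is left; it counts as in beyond 0.005. Pressing past the stop only loads the casing, which must not see more than 40 N.
- heat_button_top (a point): Centre of the top surface of the square alarm's button, 48 mm above the bench when out; moves down with the button.
- hammer: Bystander: red-handled claw hammer lying flat beyond the alarms, 320 mm long along its x, head at +x, 32 mm high. Origin on the bench under the middle of its length.
- spanner: Bystander: steel adjustable spanner lying flat between two alarms, 200 mm long along its x, 38 mm wide, 12 mm high. Origin on the bench under the middle of its length.
- hoof_pick: Bystander: yellow plastic hoof pick with a steel hook, lying flat between two alarms, 150 mm long along its x, 26 mm wide, 14 mm high. Origin on the bench under its middle.
- jam_jar: Bystander: empty open glass jam jar, standing, 72 mm in diameter, 105 mm high. Origin: centre of its underside.
- torch: Bystander: hand torch lying beyond the alarms, 150 mm long along its x, 41 mm high. Origin on the bench under its middle.
- battery_carton: Bystander: closed cardboard carton of batteries, 75 (x) by 110 (y) by 50 mm high. Origin: centre of its underside.
Things that resemble listed ones, but are neither listed nor needed, are in the scene too. What is shaped like the heat_alarm but red or turquoise is not meant.

How it is judged:
On the way, in this order (a step that is already met when the one before it is completed fails the run):
1. the round smoke alarm's button is in (value of joint smoke_button above 0.005 m), for 0.2 s.
2. then the oblong carbon-monoxide alarm's button is in (value of joint co_button above 0.005 m), for 0.2 s.
3. then the square heat alarm's button is in (value of joint heat_button above 0.005 m), for 0.2 s.
At the end, for the whole second after the job is handed in: All three buttons are in (more than 5 mm of their 10 mm), each alarm lies flat and at rest within 15 mm of where it started, and every other thing is within 15 mm of where it started (value of joint each of smoke_button, co_button, heat_button above 0.005 m and distance of each of smoke_alarm, co_alarm, heat_alarm, hammer, spanner, hoof_pick, jam_jar, torch, battery_carton from where it was at the start of the episode below 0.015 m and angle between each of smoke_alarm, co_alarm, heat_alarm's own z axis and vertical below 0.05 rad and linear speed of each of smoke_alarm, co_alarm, heat_alarm below 0.02 m/s); the robot touches nothing.
It fails at once if a button is pressed out of turn ((value of joint co_button above 0.003 m and value of joint smoke_button below 0.005 m) or (value of joint heat_button above 0.003 m and value of joint co_button below 0.005 m)).
It fails at once if an alarm is pressed or struck with more than 40 N (contact force between any of the fingers, the arm and smoke_alarm above 40 N or contact force between any of the fingers, the arm and co_alarm above 40 N or contact force between any of the fingers, the arm and heat_alarm above 40 N).
It fails at once if an alarm is lifted or tipped (8 mm, 0.12 rad) (height (world z) of any of smoke_alarm, co_alarm, heat_alarm above 0.008 m or angle between any of smoke_alarm, co_alarm, heat_alarm's own z axis and vertical above 0.12 rad).
It fails at once if an alarm is slid more than 15 mm (distance of any of smoke_alarm, co_alarm, heat_alarm from where it was at the start of the episode above 0.015 m).
It fails at once if another thing on the bench is moved more than 15 mm (distance of any of hammer, spanner, hoof_pick, jam_jar, torch, battery_carton from where it was at the start of the episode above 0.015 m).
It also fails if it takes over 51 s, if anything falls off the work surface, if the arm or the gripper's body presses on something with over 40 N, if the wrist force passes 120 N, or if a joint passes its speed limit or range.

### The arm

A 6-joint arm with a two-finger parallel gripper is mounted at the origin on the work surface. World frame = base frame: x ahead of the robot, y to its left, z up, the work surface at z = 0. Lengths are in m, angles in rad, forces in N, time in s.
With the tool pointing down it reaches from about 0.3 to 0.775 m from the base axis. Payload 14.6 kg.
Tool frame: the origin (TCP) lies at the very end of the fingers, on their centre line; the grasp point (between the pads) lies 19 mm behind it; x points along the fingers, y is the direction in which the jaws open and shut, and the axes are right-handed (so a half turn about x gives the same grasp; the last joint's range is limited). The gripper opens to 94 mm and grips with 3 to 60 N. Pads are 16 mm wide; open, the fingers measure 119 mm over their backs; the gripper's body (75 mm by 177 mm) begins 78 mm behind the grasp point.
Start: joints at [1.23, 0.3, 1.521, -0, 1.321, -0.067], TCP at [0.149, 0.53, 0.205] pointing down, gripper open.
Joint ranges: [-3.03, 3.03], [-0.79, 2.21], [0.23, 2.52], [-1.04, 4.18], [0, 3.07], [-2.55, 2.55]. Speed limits (rad/s): [2.22, 2.22, 2.57, 3.14, 3.14, 3.14].

### API

Orientations are given as [roll, pitch, yaw] about the fixed x, y, z axes, in that order (R = Rz(yaw) Ry(pitch) Rx(roll)).
In Python, from station import ctrl, viewer, hand_in gives the robot as it stands. The module is installed in compiled form; this text tells all that it offers.
- The arm moves only by the tool play_rows, never from a script. Its argument "deltas" is a list that holds one entry, the list of rows, each a list of 7 numbers: the shift along the tool's x, y, z in mm, then the turn, a rotation vector about the tool's x, y, z in rad, then the finger opening in mm, from 0 to 94. In form: [[[dx, dy, dz, ax, ay, az, gripper], ...]]. A call has 1 to 10 rows; each row shifts and turns the commanded pose from where the row before left it, along the tool's axes as they then stand; what a row does not reach is not made up. A row lasts 1/10 s, in which the tool goes at most 50 mm and 8.59 degrees, less where a joint would pass 70% of its speed; a pose out of reach is approached as far as the arm can. A call with a gripper value outside its range is refused whole. The fingers move at their own pace and stop on an object; "grip_force" is the grip in N (left out, the last holds). Time passes only in rows, so rows that do not move let the fingers close. It gives the time, the measured TCP pose, the force and the opening at its end, in the units of the state.
- ctrl.get_obs(): the state, without advancing time (a new reading comes with each control period).
- viewer.camera(name): name is "scene" or "top" or "wrist"; returns a dict with "img" (400x640x3 uint8, red, green, blue), "fx", "fy", "cx", "cy" (pixels), "distortion" ([k1, k2, p1, p2, k3] as OpenCV has them; the pictures are not rectified), "rvec" (rotation vector, rad) and "tvec" (3), from world to camera coordinates, as OpenCV has them. Camera axes: x right, y down, z forward; pixel columns grow to the right and rows downward; lengths in m; the calibration is good to about 2 mm. A picture is of the moment at which its call begins. There is no depth.
- hand_in(): hands the job in, once; it reports no verdict.
The state is a dict: "time_s": time; "qpos": joint angles; "joint_vel": joint speeds; "tau": joint torques, N m; "ee_pos": TCP position; "eef_rot": TCP orientation; "force": force on the tool from outside, world axes, zero at the start; "moment": the same for the moment, N m; "grip_width": finger opening in m.
Only numpy, scipy, OpenCV 4.12 (cv2) and the standard library are available. Lean on these libraries where they do the work, as an engineer would, in place of code of your own. Each camera call takes 0.05 s, during which the arm holds its last target.

## Working session

There is one attempt and no reset: what is moved stays moved. The work goes in short steps, Python scripts to look and compute and a tool call to move; the robot and the scene stay as the last step left them, time stands still between calls to the robot, and variables do not carry over. Pictures are saved under pics/ and viewed, and the job is handed in when it is done.

Besides the shell and the picture viewer there is one more tool, called after "Call:" in YAML: its name, and indented under it one key for each argument. play_rows: Moves the arm, as the interface text tells. Its arguments: {"type":"object","properties":{"deltas":{"type":"array","items":{"type":"array","items":{"type":"array","items":{"type":"number"}}}},"grip_force":{"type":"number"}},"required":["deltas"]}

```bash
mkdir -p pics; cat > h.py <<'E'
import numpy as np, cv2
from station import ctrl, viewer, hand_in
def grab(n,fn):
    c=viewer.camera(n); cv2.imwrite('pics/'+fn+'.png',c['img'][:,:,::-1]); np.save('pics/'+fn+'.npy',c,allow_pickle=True); return c
def load(fn): return np.load('pics/'+fn+'.npy',allow_pickle=True).item()
def ray(c,uv,z):
    K=np.array([[c['fx'],0,c['cx']],[0,c['fy'],c['cy']],[0,0,1]]);R=cv2.Rodrigues(np.array(c['rvec'],float))[0];t=np.array(c['tvec'],float).ravel()
    p=cv2.undistortPoints(np.array(uv,float).reshape(-1,1,2),K,np.array(c['distortion'],float)).reshape(-1,2)
    d=np.c_[p,np.ones(len(p))]@R; o=-R.T@t
    return o+d*((z-o[2])/d[:,2])[:,None]
def proj(c,P):
    K=np.array([[c['fx'],0,c['cx']],[0,c['fy'],c['cy']],[0,0,1]])
    return cv2.projectPoints(np.array(P,float).reshape(-1,1,3),np.array(c['rvec'],float),np.array(c['tvec'],float),K,np.array(c['distortion'],float))[0].reshape(-1,2)
E
python3 - <<'E'
from h import *
for n in('scene','top','wrist'):
    c=grab(n,n+'0'); R=cv2.Rodrigues(np.array(c['rvec']))[0]; print(n,-R.T@np.array(c['tvec']).ravel(),R[2],c['fx'])
print(ctrl.get_obs())
E
```

```text
scene [ 1.37513038 -0.1606747   0.76026479] [-0.76445403  0.13617224 -0.63013265] 366.24866351966654
top [0.35681005 0.00152784 1.30045822] [ 0.1316615  -0.0115865  -0.99122702] 497.07335597437805
wrist [0.06745539 0.55219531 0.38359583] [ 0.2767972  -0.07917779 -0.95766079] 278.45542294151
{'time_s': 0.15, 'qpos': array([ 1.23038825e+00,  3.00284239e-01,  1.52142471e+00, -3.61754792e-05,
        1.32066907e+00, -6.65831234e-02]), 'joint_vel': array([-0.00076343, -0.00148268, -0.00242914,  0.00042147, -0.00025798,
        0.00097808]), 'tau': array([ 5.78211184e-04, -5.31970847e+01, -3.52807081e+01,  7.07693305e-02,
        2.36659998e-02, -6.35610400e-05]), 'ee_pos': array([0.1486693 , 0.52933178, 0.20505498]), 'eef_rot': array([-1.59278933,  1.57001018, -1.86660531]), 'force': array([0.36415352, 0.41257109, 0.5977922 ]), 'moment': array([ 0.004262  , -0.03832589,  0.09338494]), 'grip_width': 0.09416118914526463}
```

View pics/top0.png

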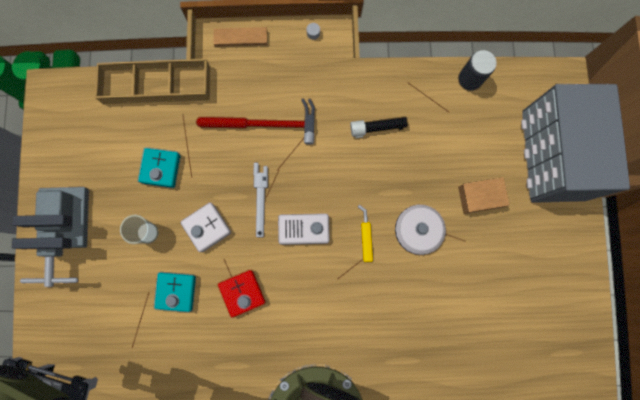

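View pics/scene0.png

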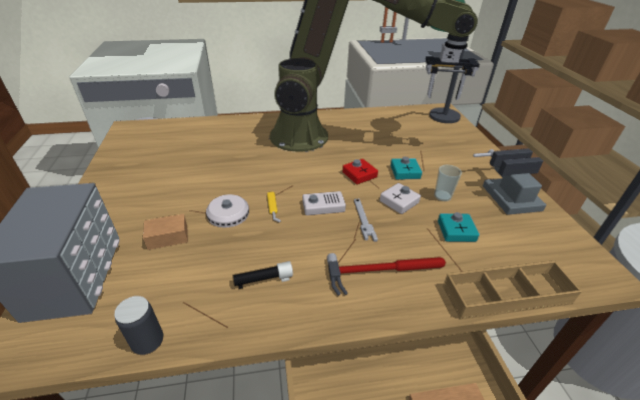

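View pics/wrist0.png

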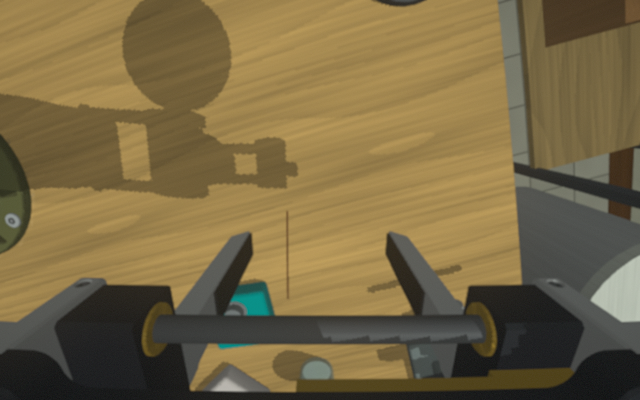

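Top view: the smoke alarm is at (420,230). The CO alarm is at (304,229), with its button at about (316,228). The white heat alarm is at (205,228), with its button at about (197,231). Candidates for the heat alarm are white (205,228), turquoise (159,168) and (174,292), and red (241,294). I choose the white one. For the smoke alarm, the only other round grey or white things are the jar at (138,230) and the canister at (478,70), so there is no real rival.

```bash
cat > m.py <<'E'
from h import *
c=load('top0'); im=np.ascontiguousarray(c['img']); s=load('scene0')
def find(c,cen,r,lo,hi):
    im=c['img'].astype(int); sat=im.max(2)-im.min(2); v=im.mean(2)
    m=((sat<40)&(v>lo)&(v<hi)).astype(np.uint8); k=np.zeros_like(m); cv2.circle(k,cen,r,1,-1); m*=k
    n,l,st,ce=cv2.connectedComponentsWithStats(m)
    return m,sorted([(int(st[i,4]),st[i,:4].tolist(),ce[i].round(1).tolist()) for i in range(1,n) if st[i,4]>15],reverse=True)[:4]
for nm,b,z in(('smoke',(420,230),.049),('co',(316,228),.046),('heat',(197,231),.048)):
    r=find(c,b,11,70,180)[1]; print(nm,r)
    for q in r[:1]: P=ray(c,[q[2]],z)[0]; print(P.round(4),np.hypot(*P[:2]).round(3),'scene',proj(s,P).round(1))
for nm,b,rr,z in(('smoke',(420,230),32,.035),('co',(304,229),32,.032),('heat',(205,228),30,.034)):
    m,r=find(c,b,rr,185,256); 
    cn=max(cv2.findContours(m,0,2)[0],key=cv2.contourArea); bx=cv2.boxPoints(cv2.minAreaRect(cn))
    W=ray(c,bx,z); print(nm,W.mean(0).round(4),'sides',np.linalg.norm(W[1]-W[0]).round(3),np.linalg.norm(W[2]-W[1]).round(3), 'corners',W[:,:2].round(3).tolist())
a=cv2.resize(im[180:280,110:270],None,fx=4.9,fy=4.9); b=cv2.resize(im[180:280,260:470],None,fx=3.8,fy=3.8)
o=np.zeros((600,800,3),np.uint8); a=cv2.resize(im[190:275,110:290],(630,298),interpolation=2);o[:298,:630]=a; b=cv2.resize(im[185:275,270:450],(600,300),interpolation=2);o[300:600,:600]=b
cv2.imwrite('pics/crop.png',o[:,:,::-1])
s2=cv2.resize(s['img'][150:260,190:480],(800,303),interpolation=2); cv2.imwrite('pics/crops.png',s2[:,:,::-1])
E
python3 m.py
```

```text
smoke [(161, [415, 222, 14, 14], [421.5, 228.5])]
[ 0.4646 -0.2805  0.049 ] 0.543 scene [[226.7 201.1]]
co [(152, [310, 222, 14, 13], [316.5, 227.9])]
[ 0.4733 -0.0138  0.046 ] 0.473 scene [[312.7 196.2]]
heat [(149, [191, 225, 13, 14], [197.0, 231.3])]
[0.4718 0.2893 0.048 ] 0.553 scene [[404.1 187.4]]
smoke [ 0.4661 -0.2825  0.035 ] sides 0.104 0.106 corners [[0.52, -0.233], [0.518, -0.337], [0.412, -0.331], [0.415, -0.228]]
co [0.4753 0.0219 0.032 ] sides 0.121 0.067 corners [[0.51, 0.081], [0.507, -0.039], [0.44, -0.037], [0.443, 0.083]]
heat [0.4851 0.2748 0.034 ] sides 0.088 0.088 corners [[0.499, 0.336], [0.546, 0.261], [0.471, 0.214], [0.425, 0.288]]
```

View pics/crop.png

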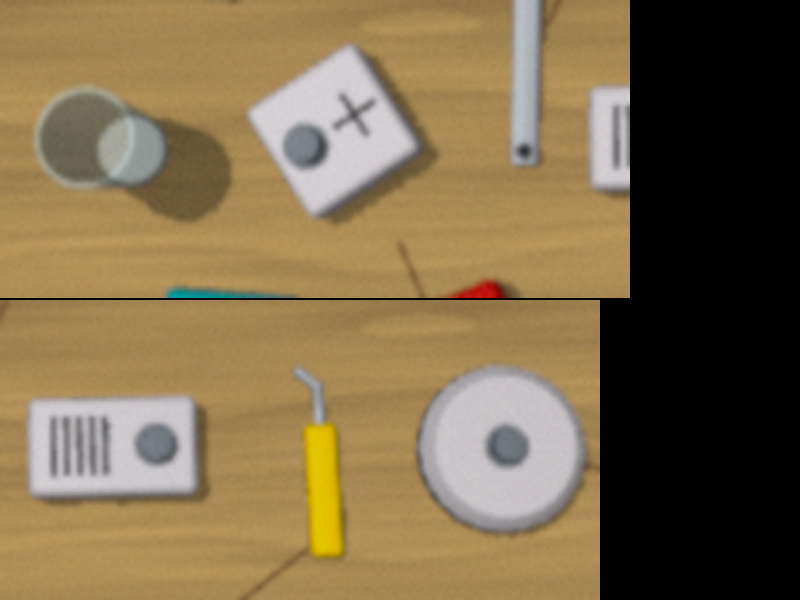

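View pics/crops.png

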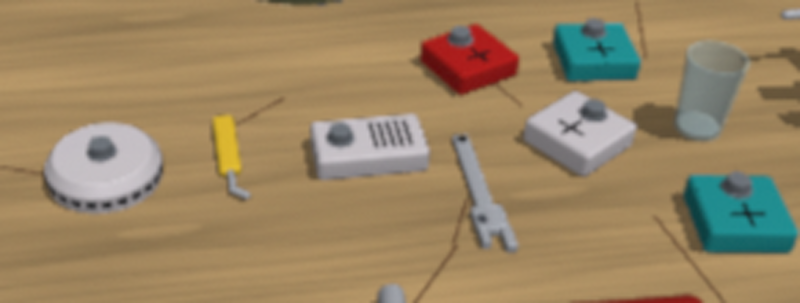

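The crop confirms the white square alarm with a dark cross (crop (335,130)) and its button at crop (305,146). The button projections into the scene view agree to within about 1 px. Next I need the tool axes.

```bash
cat > go.py <<'E'
from h import *
import sys
from scipy.spatial.transform import Rotation as Ro
o=ctrl.get_obs(); R=Ro.from_euler('xyz',o['eef_rot']).as_matrix(); p=o['ee_pos']
print('t',o['time_s'],'p',p.round(4),'F',o['force'].round(2),'g',round(o['grip_width'],4))
print(R.round(3))
for a in sys.argv[1:]:
    P=np.array(eval(a)); print(a,'tool mm',(R.T@(P-p)*1000).round(1))
    p=P
Rt=np.c_[[0,0,-1],R[:,1],R[:,2]]
E
python3 go.py "[.3,.35,.2]" "[.465,-.281,.2]" "[.465,-.281,.07]"
```

```text
t 0.15 p [0.1487 0.5293 0.2051] F [0.36 0.41 0.6 ] g 0.0942
[[-0.     0.27   0.963]
 [-0.001  0.963 -0.27 ]
 [-1.    -0.001 -0.   ]]
[.3,.35,.2] tool mm [   5.2 -131.7  194.2]
[.465,-.281,.2] tool mm [ 4.000e-01 -5.629e+02  3.295e+02]
[.465,-.281,.07] tool mm [1.3e+02 1.0e-01 0.0e+00]
```

Call:
play_rows:
  deltas:
    - [[0, -22, 32.5, 0, 0, 0, 0], [0, -22, 32.5, 0, 0, 0, 0], [0, -22, 32.5, 0, 0, 0, 0], [0, -22, 32.5, 0, 0, 0, 0], [0, -22, 32.5, 0, 0, 0, 0], [0, -22, 32.5, 0, 0, 0, 0]]
  grip_force: 20

```text
time_s: 0.75
ee_pos: [0.3015, 0.3483, 0.2054]
eef_rot: [-0.588, 1.571, -0.862]
force: [1.2, -0.0, -1.0]
grip_width: 0.0489
```

Call:
play_rows:
  deltas:
    - [[0, -28, 16.5, 0, 0, 0, 0], [0, -28, 16.5, 0, 0, 0, 0], [0, -28, 16.5, 0, 0, 0, 0], [0, -28, 16.5, 0, 0, 0, 0], [0, -28, 16.5, 0, 0, 0, 0], [0, -28, 16.5, 0, 0, 0, 0], [0, -28, 16.5, 0, 0, 0, 0], [0, -28, 16.5, 0, 0, 0, 0], [0, -28, 16.5, 0, 0, 0, 0], [0, -28, 16.5, 0, 0, 0, 0]]

```text
time_s: 1.75
ee_pos: [0.384, 0.0342, 0.2055]
eef_rot: [0.175, 1.571, -0.099]
force: [0.0, 0.8, 0.6]
grip_width: 0.0003
```

Call:
play_rows:
  deltas:
    - [[0, -28, 16.5, 0, 0, 0, 0], [0, -28, 16.5, 0, 0, 0, 0], [0, -28, 16.5, 0, 0, 0, 0], [0, -28, 16.5, 0, 0, 0, 0], [0, -28, 16.5, 0, 0, 0, 0], [0, -28, 16.5, 0, 0, 0, 0], [0, -28, 16.5, 0, 0, 0, 0], [0, -28, 16.5, 0, 0, 0, 0], [0, -28, 16.5, 0, 0, 0, 0], [0, -28, 16.5, 0, 0, 0, 0]]

```text
time_s: 2.75
ee_pos: [0.4671, -0.28, 0.2052]
eef_rot: [2.76, 1.57, 2.486]
force: [0.5, 0.2, -0.3]
grip_width: 0.0003
```

Call:
play_rows:
  deltas:
    - [[0, 0, 0, 0, 0, 0, 0], [0, 0, 0, 0, 0, 0, 0]]

```text
time_s: 2.95
ee_pos: [0.4668, -0.2787, 0.2049]
eef_rot: [2.706, 1.57, 2.432]
force: [0.5, 0.4, 0.8]
grip_width: 0.0007
```

```bash
python3 go.py "[.465,-.281,.2]" "[.465,-.281,.07]"; python3 -c "
from h import *
c=grab('wrist','wrist1'); grab('top','top1')
print(proj(c,[.465,-.281,.049]))"
```

```text
t 2.95 p [ 0.4668 -0.2787  0.2049] F [0.52 0.38 0.83] g 0.0007
[[-0.001  0.271  0.963]
 [ 0.001  0.963 -0.271]
 [-1.     0.    -0.001]]
[.465,-.281,.2] tool mm [ 4.9 -2.7 -1.1]
[.465,-.281,.07] tool mm [ 1.3e+02 -1.0e-01  1.0e-01]
[[316.77146877 188.78497751]]
```

View pics/wrist1.png

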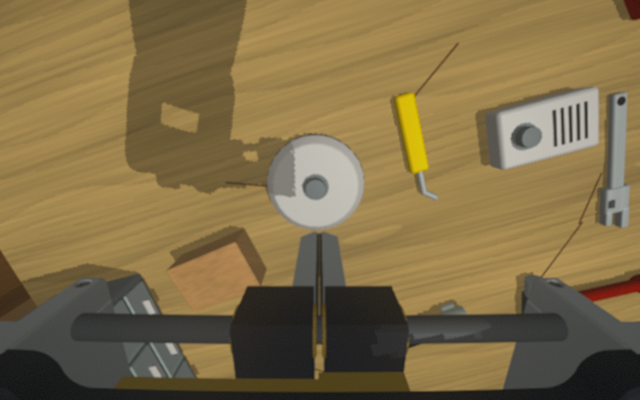

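The wrist view shows the smoke button at (316,187), where (317,189) was predicted. The match is good, so I descend.

Call:
play_rows:
  deltas:
    - [[25, -2.7, -1.1, 0, 0, 0, 0], [30, 0, 0, 0, 0, 0, 0], [30, 0, 0, 0, 0, 0, 0], [30, 0, 0, 0, 0, 0, 0], [20, 0, 0, 0, 0, 0, 0], [10, 0, 0, 0, 0, 0, 0], [0, 0, 0, 0, 0, 0, 0]]

```text
time_s: 3.75
ee_pos: [0.465, -0.2801, 0.0599]
eef_rot: [2.792, 1.569, 2.519]
force: [-0.2, 0.3, 0.7]
grip_width: 0.0007
```

```bash
python3 go.py "[.465,-.281,.05]" "[.465,-.281,.04]"
```

```text
t 3.75 p [ 0.465  -0.2801  0.0599] F [-0.23  0.27  0.69] g 0.0007
[[-0.001  0.27   0.963]
 [ 0.001  0.963 -0.27 ]
 [-1.     0.001 -0.001]]
[.465,-.281,.05] tool mm [ 9.9 -0.8  0.2]
[.465,-.281,.04] tool mm [10. -0.  0.]
```

Call:
play_rows:
  deltas:
    - [[3, 0, 0, 0, 0, 0, 0], [3, 0, 0, 0, 0, 0, 0], [2, 0, 0, 0, 0, 0, 0], [2, 0, 0, 0, 0, 0, 0], [2, 0, 0, 0, 0, 0, 0], [2, 0, 0, 0, 0, 0, 0], [0, 0, 0, 0, 0, 0, 0]]

```text
time_s: 4.45
ee_pos: [0.4653, -0.281, 0.0464]
eef_rot: [-0.419, 1.571, -0.693]
force: [1.0, 1.2, -0.6]
grip_width: 0.0002
```

Call:
play_rows:
  deltas:
    - [[1, 0, 0, 0, 0, 0, 0], [1, 0, 0, 0, 0, 0, 0], [0, 0, 0, 0, 0, 0, 0]]

```text
time_s: 4.75
ee_pos: [0.4653, -0.281, 0.0445]
eef_rot: [-0.481, 1.571, -0.755]
force: [-0.2, -0.2, 3.2]
grip_width: 0.0002
```

```bash
python3 -c "
from h import *
for i in range(1): print(ctrl.get_obs())
c=grab('scene','sc2'); im=c['img'][160:240,180:300]
cv2.imwrite('pics/sc2c.png',cv2.resize(im,(720,480),interpolation=2)[:,:,::-1])"
```

```text
{'time_s': 4.75, 'qpos': array([-6.10721415e-01,  4.74122138e-01,  1.68828447e+00, -3.81146156e-05,
        9.78968065e-01, -1.90765823e+00]), 'joint_vel': array([-0.00119248,  0.00126982,  0.0002279 , -0.00139566,  0.0004674 ,
       -0.00031181]), 'tau': array([ 4.38616192e-02, -5.52917647e+01, -2.82214952e+01, -1.14170418e-02,
        2.13872183e-03, -1.04300664e-04]), 'ee_pos': array([ 0.46530816, -0.28104715,  0.04445434]), 'eef_rot': array([-0.48099204,  1.57057606, -0.75483029]), 'force': array([-0.19799149, -0.1660394 ,  3.17296604]), 'moment': array([0.03440596, 0.03937597, 0.04952336]), 'grip_width': 0.0002212311188026218}
```

View pics/sc2c.png

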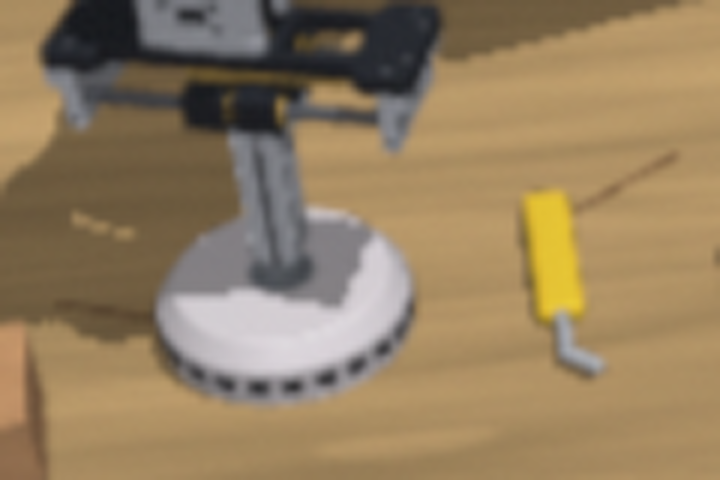

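The fingertips sit on the button at crop (280,270), with 3 N showing. I continue slowly.

Call:
play_rows:
  deltas:
    - [[1, 0, 0, 0, 0, 0, 0], [1, 0, 0, 0, 0, 0, 0], [1, 0, 0, 0, 0, 0, 0], [1, 0, 0, 0, 0, 0, 0], [1, 0, 0, 0, 0, 0, 0]]

```text
time_s: 5.3
ee_pos: [0.4653, -0.281, 0.0395]
eef_rot: [-0.426, 1.571, -0.7]
force: [-1.2, 1.1, 5.5]
grip_width: 0.0004
```

Call:
play_rows:
  deltas:
    - [[0.5, 0, 0, 0, 0, 0, 0], [0, 0, 0, 0, 0, 0, 0]]

```text
time_s: 5.5
ee_pos: [0.4654, -0.281, 0.0392]
eef_rot: [-0.387, 1.571, -0.661]
force: [-2.4, 0.7, 8.0]
grip_width: 0.0004
```

Call:
play_rows:
  deltas:
    - [[0.5, 0, 0, 0, 0, 0, 0], [0, 0, 0, 0, 0, 0, 0], [0, 0, 0, 0, 0, 0, 0]]

```text
time_s: 5.8
ee_pos: [0.4654, -0.2811, 0.0391]
eef_rot: [-0.405, 1.57, -0.678]
force: [-3.8, 2.2, 13.8]
grip_width: 0.0004
```

The stop is reached: 13.8 N with z unmoving at 39 mm, as expected. I retract and move to the CO alarm.

Call:
play_rows:
  deltas:
    - [[-5, 0, 0, 0, 0, 0, 0], [-20, 0, 0, 0, 0, 0, 0], [-30, 0, 0, 0, 0, 0, 0], [-30, 0, 0, 0, 0, 0, 0], [0, 0, 0, 0, 0, 0, 0]]

```text
time_s: 6.3
ee_pos: [0.4666, -0.2818, 0.127]
eef_rot: [-0.333, 1.565, -0.607]
force: [-0.2, 0.1, 0.6]
grip_width: 0.0006
```

Call:
play_rows:
  deltas:
    - [[0, 32.5, -8, 0, 0, 0, 0], [0, 32.5, -8, 0, 0, 0, 0], [0, 32.5, -8, 0, 0, 0, 0], [0, 32.5, -8, 0, 0, 0, 0], [0, 32.5, -8, 0, 0, 0, 0], [0, 32.5, -8, 0, 0, 0, 0], [0, 32.5, -8, 0, 0, 0, 0], [0, 32.5, -8, 0, 0, 0, 0], [0, 0, 0, 0, 0, 0, 0], [0, 0, 0, 0, 0, 0, 0]]

```text
time_s: 7.3
ee_pos: [0.4737, -0.0131, 0.1228]
eef_rot: [-2.813, 1.57, -3.086]
force: [0.8, 0.3, 0.8]
grip_width: 0.0002
```

```bash
python3 -c "
from h import *
c=grab('wrist','wrist2'); print(proj(c,[[.4735,-.0135,.046],[.465,-.281,.039]]))
c=grab('scene','sc3'); im=c['img'][160:240,180:360]
cv2.imwrite('pics/sc3c.png',cv2.resize(im,(800,356),interpolation=2)[:,:,::-1])"; python3 go.py "[.4735,-.0135,.06]"
```

```text
[[318.60733962 209.5305856 ]
 [ 78.82629891 263.19984648]]
t 7.4 p [ 0.4738 -0.0141  0.123 ] F [-0.12 -0.78  0.25] g 0.0003
[[-0.001  0.271  0.963]
 [-0.     0.963 -0.271]
 [-1.    -0.    -0.001]]
[.4735,-.0135,.06] tool mm [63.   0.5 -0.4]
```

View pics/wrist2.png

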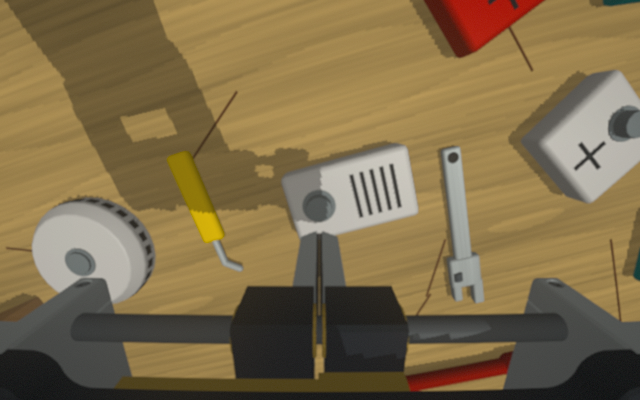

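View pics/sc3c.png

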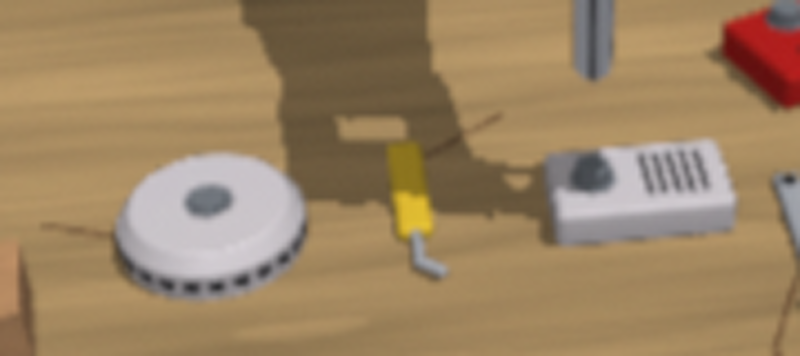

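The smoke button sits low at crop (208,200), so it is in. In the wrist view the CO button appears about 4 px above its prediction, so I measure it.

```bash
python3 -c "
from h import *
c=load('wrist2'); im=c['img']; 
cr=cv2.resize(im[170:240,280:360],(800,700),interpolation=2)[:600]; cv2.imwrite('pics/w2c.png',cr[:,:,::-1])
v=im.astype(int).mean(2); print(v[188:234:2,304:334:2].astype(int))
w=load('wrist1');print(proj(w,[.4654,-.281,.049]))
"
```

```text
[[126 126 126 125 126 126 124 122 146 183 188 188 187 188 188]
 [126 126 126 124 116 109  99  97 100 139 161 178 186 186 187]
 [127 124 116 102  88  84  82  81  81 105 119 131 158 183 187]
 [125 117  91  81  80  79  76  74  73  97 113 118 121 152 183]
 [117  92  82  78  72  68  69  69  67  70  80  99 117 122 159]
 [104  80  79  69  69  74  77  80  80  76  72  76 100 116 127]
 [ 89  82  73  70  80  82  82  83  84  85  82  83  81 103 119]
 [ 84  77  73  81  84  82  83  83  83  83  84  91 101  96 117]
 [ 81  75  77  81  82  82  83  83  82  82  83  88 112 108 113]
 [ 80  78  82  82  83  81  84  84  83  83  82  97 117 116 110]
 [ 81  78  82  83  83  84  82  82  82  81  81  96 120 119 113]
 [ 84  80  81  80  81  83  84  83  82  83  82  90 116 119 116]
 [ 94  77  82  81  82  82  82  83  82  81  82  90 113 117 117]
 [111  84  80  82  81  83  82  82  83  81  82  99 113 114 136]
 [124 104  84  81  82  82  81  83  82  82  82  95 114 128 170]
 [125 122 104  86  81  81  82  80  82  82  87 102 137 171 186]
 [135 132 124 114 103  89  83  81  82  96 122 152 177 186 186]
 [180 175 160 159 156 135 133 147 149 164 179 185 186 187 186]
 [185 185 184 186 183 180 182 186 185 186 186 186 186 185 186]
 [183 184 183 185 184 185 185 184 185 185 185 185 186 186 187]
 [184 184 185 184 185 187 185 184 186 186 185 184 186 185 185]
 [183 185 186 185 183 177 173 185 186 175 176 186 187 187 185]
 [184 184 177 161 137 114 131 163 160 119 117 145 166 181 183]]
[[316.85985954 189.0872802 ]]
```

View pics/w2c.png

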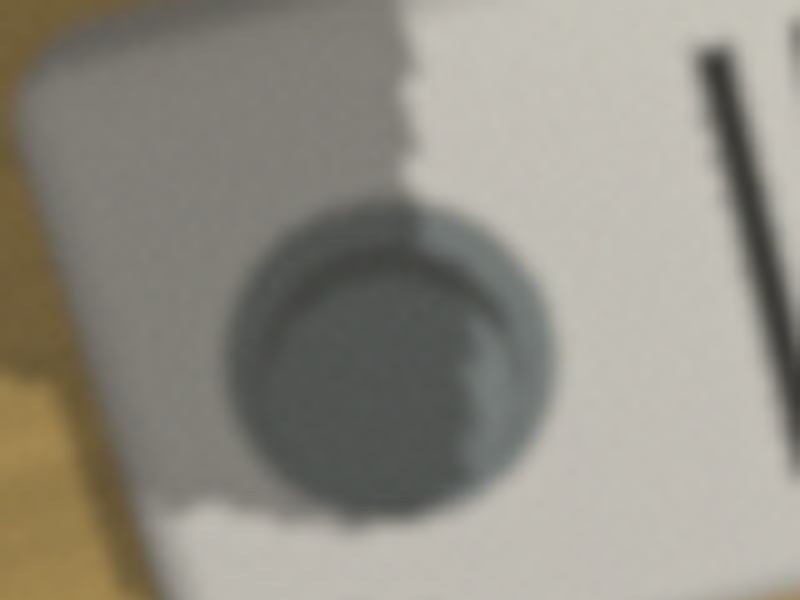

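The top disc's centre is at about (319,208.5) once the visible button side is excluded. That is within 1 px of the prediction, so I press here.

Call:
play_rows:
  deltas:
    - [[20, 0.5, -0.4, 0, 0, 0, 0], [25, 0, 0, 0, 0, 0, 0], [15, 0, 0, 0, 0, 0, 0], [8, 0, 0, 0, 0, 0, 0], [4, 0, 0, 0, 0, 0, 0], [2, 0, 0, 0, 0, 0, 0], [2, 0, 0, 0, 0, 0, 0], [0, 0, 0, 0, 0, 0, 0]]

```text
time_s: 8.2
ee_pos: [0.4739, -0.0128, 0.0477]
eef_rot: [0.171, 1.57, -0.103]
force: [-0.4, -0.8, -0.3]
grip_width: 0.0006
```

Call:
play_rows:
  deltas:
    - [[2, 0, 0, 0, 0, 0, 0], [1, 0, 0, 0, 0, 0, 0], [1, 0, 0, 0, 0, 0, 0], [1, 0, 0, 0, 0, 0, 0], [0, 0, 0, 0, 0, 0, 0]]

```text
time_s: 8.7
ee_pos: [0.474, -0.0128, 0.0425]
eef_rot: [0.155, 1.57, -0.119]
force: [1.3, -0.4, 1.9]
grip_width: 0.0002
```

Call:
play_rows:
  deltas:
    - [[1, 0, 0, 0, 0, 0, 0], [1, 0, 0, 0, 0, 0, 0], [1, 0, 0, 0, 0, 0, 0], [1, 0, 0, 0, 0, 0, 0], [1, 0, 0, 0, 0, 0, 0], [1, 0, 0, 0, 0, 0, 0], [0, 0, 0, 0, 0, 0, 0]]

```text
time_s: 9.4
ee_pos: [0.4739, -0.0128, 0.0364]
eef_rot: [0.222, 1.57, -0.051]
force: [3.1, -0.3, 3.4]
grip_width: 0.0004
```

Call:
play_rows:
  deltas:
    - [[0.5, 0, 0, 0, 0, 0, 0], [0, 0, 0, 0, 0, 0, 0], [0, 0, 0, 0, 0, 0, 0]]

```text
time_s: 9.7
ee_pos: [0.474, -0.0128, 0.0362]
eef_rot: [0.184, 1.57, -0.09]
force: [1.7, -0.0, 7.5]
grip_width: 0.0003
```

Call:
play_rows:
  deltas:
    - [[0.5, 0, 0, 0, 0, 0, 0], [0, 0, 0, 0, 0, 0, 0], [0, 0, 0, 0, 0, 0, 0]]

```text
time_s: 10.0
ee_pos: [0.474, -0.0128, 0.0361]
eef_rot: [0.14, 1.57, -0.134]
force: [-0.4, 0.2, 14.5]
grip_width: 0.0003
```

The CO stop is reached (36 mm, 14.5 N). Next is the heat alarm.

Call:
play_rows:
  deltas:
    - [[-5, 0, 0, 0, 0, 0, 0], [-20, 0, 0, 0, 0, 0, 0], [-35, 0, 0, 0, 0, 0, 0], [-35, 0, 0, 0, 0, 0, 0], [0, 0, 0, 0, 0, 0, 0]]

```text
time_s: 10.5
ee_pos: [0.475, -0.0129, 0.134]
eef_rot: [0.173, 1.566, -0.1]
force: [-0.6, 0.1, 0.0]
grip_width: 0.0004
```

Call:
play_rows:
  deltas:
    - [[0, 36.3, -10.5, 0, 0, 0, 0], [0, 36.3, -10.5, 0, 0, 0, 0], [0, 36.3, -10.5, 0, 0, 0, 0], [0, 36.3, -10.5, 0, 0, 0, 0], [0, 36.3, -10.5, 0, 0, 0, 0], [0, 36.3, -10.5, 0, 0, 0, 0], [0, 36.3, -10.5, 0, 0, 0, 0], [0, 36.3, -10.5, 0, 0, 0, 0], [0, 0, 0, 0, 0, 0, 0], [0, 0, 0, 0, 0, 0, 0]]

```text
time_s: 11.5
ee_pos: [0.4705, 0.2895, 0.129]
eef_rot: [-2.348, 1.568, -2.62]
force: [0.4, -0.8, 0.5]
grip_width: 0.0004
```

```bash
python3 -c "
from h import *
c=grab('wrist','wrist3'); print(proj(c,[[.4712,.2897,.048]]))
c=grab('scene','sc4'); im=c['img'][150:240,180:480]
cv2.imwrite('pics/sc4c.png',cv2.resize(im,(800,240),interpolation=2)[:,:,::-1])"; python3 go.py "[.4712,.2897,.06]"
```

```text
[[319.58109789 208.94685641]]
t 11.6 p [0.471  0.2886 0.1297] F [-0.1   0.46  1.17] g 0.0005
[[-0.001  0.271  0.963]
 [-0.001  0.963 -0.271]
 [-1.    -0.001 -0.001]]
[.4712,.2897,.06] tool mm [69.7  1.2 -0.1]
```

View pics/wrist3.png

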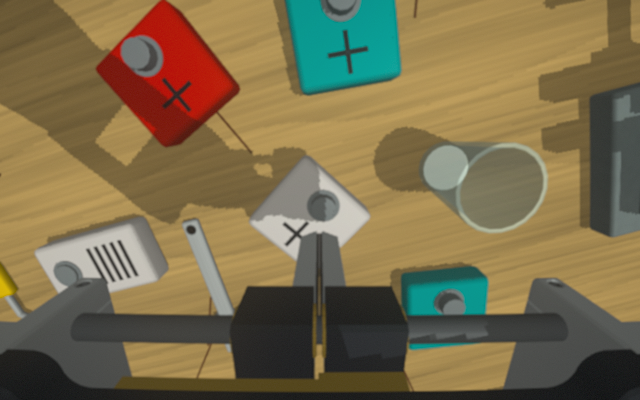

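View pics/sc4c.png

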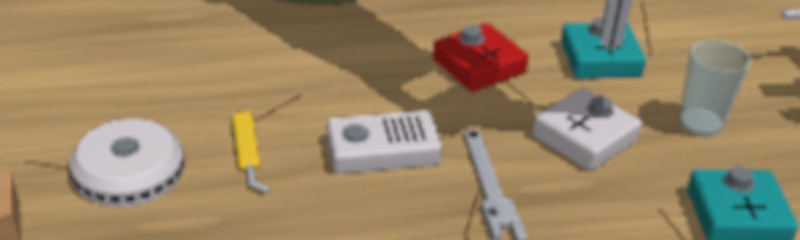

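The CO button now sits low at crop (355,132), so it is in. The heat button's top is at about (322,208), against (319.6,209) predicted, so I shift 1.5 mm towards +y and press.

Call:
play_rows:
  deltas:
    - [[20, 2.5, -0.3, 0, 0, 0, 0], [25, 0, 0, 0, 0, 0, 0], [15, 0, 0, 0, 0, 0, 0], [10, 0, 0, 0, 0, 0, 0], [5, 0, 0, 0, 0, 0, 0], [3, 0, 0, 0, 0, 0, 0], [2, 0, 0, 0, 0, 0, 0], [0, 0, 0, 0, 0, 0, 0]]

```text
time_s: 12.4
ee_pos: [0.4719, 0.292, 0.0508]
eef_rot: [0.742, 1.57, 0.468]
force: [-0.3, 0.7, 0.1]
grip_width: 0.0003
```

Call:
play_rows:
  deltas:
    - [[2, 0, 0, 0, 0, 0, 0], [1, 0, 0, 0, 0, 0, 0], [1, 0, 0, 0, 0, 0, 0], [1, 0, 0, 0, 0, 0, 0], [0, 0, 0, 0, 0, 0, 0]]

```text
time_s: 12.9
ee_pos: [0.4719, 0.2921, 0.0455]
eef_rot: [0.85, 1.57, 0.576]
force: [1.0, 0.8, 2.7]
grip_width: 0.0004
```

Call:
play_rows:
  deltas:
    - [[1, 0, 0, 0, 0, 0, 0], [1, 0, 0, 0, 0, 0, 0], [1, 0, 0, 0, 0, 0, 0], [1, 0, 0, 0, 0, 0, 0], [1, 0, 0, 0, 0, 0, 0], [1, 0, 0, 0, 0, 0, 0], [0.7, 0, 0, 0, 0, 0, 0], [0, 0, 0, 0, 0, 0, 0]]

```text
time_s: 13.7
ee_pos: [0.4719, 0.2921, 0.0387]
eef_rot: [0.84, 1.57, 0.566]
force: [1.4, 0.8, 3.9]
grip_width: 0.0003
```

Call:
play_rows:
  deltas:
    - [[0.5, 0, 0, 0, 0, 0, 0], [0, 0, 0, 0, 0, 0, 0], [0, 0, 0, 0, 0, 0, 0]]

```text
time_s: 14.0
ee_pos: [0.4719, 0.2921, 0.0383]
eef_rot: [0.783, 1.57, 0.509]
force: [1.5, 1.4, 4.8]
grip_width: 0.0006
```

Call:
play_rows:
  deltas:
    - [[0.6, 0, 0, 0, 0, 0, 0], [0, 0, 0, 0, 0, 0, 0], [0, 0, 0, 0, 0, 0, 0]]

```text
time_s: 14.3
ee_pos: [0.4719, 0.2921, 0.0382]
eef_rot: [0.732, 1.57, 0.459]
force: [-1.1, -0.7, 10.3]
grip_width: 0.0004
```

At the stop (38 mm, 10.3 N). I lift clear and move towards the start pose so that the top view is open.

Call:
play_rows:
  deltas:
    - [[-5, 0, 0, 0, 0, 0, 0], [-20, 0, 0, 0, 0, 0, 0], [-35, 0, 0, 0, 0, 0, 0], [-45, 0, 0, 0, 0, 0, 0], [-45, 0, 0, 0, 0, 0, 0], [0, 0, 0, 0, 0, 0, 0]]

```text
time_s: 14.9
ee_pos: [0.4732, 0.2928, 0.1933]
eef_rot: [0.754, 1.563, 0.48]
force: [0.5, 0.1, -0.3]
grip_width: 0.0006
```

Call:
play_rows:
  deltas:
    - [[0, 14, -38, 0, 0, 0, 0], [0, 14, -38, 0, 0, 0, 0], [0, 14, -38, 0, 0, 0, 0], [0, 14, -38, 0, 0, 0, 0], [0, 14, -38, 0, 0, 0, 0], [0, 14, -38, 0, 0, 0, 0], [0, 14, -38, 0, 0, 0, 0], [0, 14, -38, 0, 0, 0, 0], [0, 14, -38, 0, 0, 0, 0], [0, 0, 0, 0, 0, 0, 0]]

```text
time_s: 15.9
ee_pos: [0.1731, 0.507, 0.1865]
eef_rot: [-1.938, 1.569, -2.208]
force: [0.4, 1.2, -0.8]
grip_width: 0.0003
```

```bash
python3 go.py; python3 -c "
from h import *
c=grab('top','top9'); s=grab('scene','sc9')
a=load('top0')['img'].astype(int); d=np.abs(a-c['img'].astype(int)).max(2)
cv2.imwrite('pics/diff.png',np.clip(d*3,0,255).astype(np.uint8))
cv2.imwrite('pics/sc9c.png',cv2.resize(s['img'][150:310,180:480],(800,427),interpolation=2)[:,:,::-1])"
```

```text
t 15.9 p [0.1731 0.507  0.1865] F [ 0.41  1.15 -0.76] g 0.0003
[[-0.001  0.267  0.964]
 [-0.002  0.964 -0.267]
 [-1.    -0.002 -0.001]]
```

View pics/diff.png

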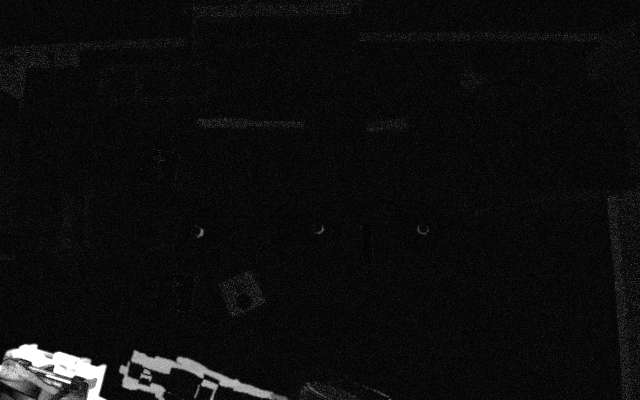

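View pics/sc9c.png

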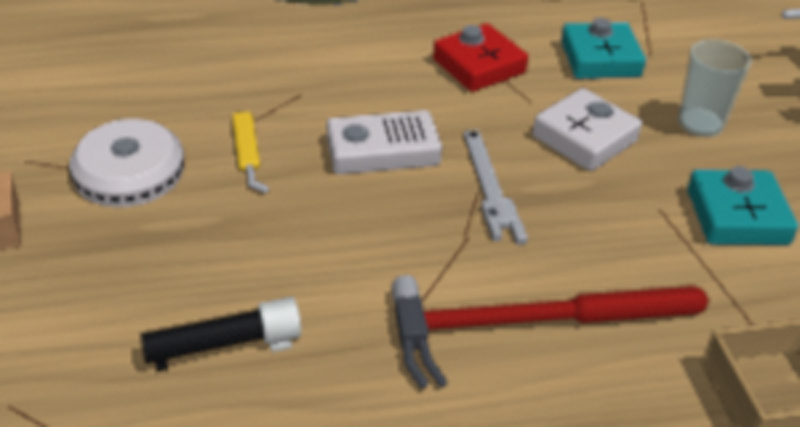

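The difference image shows changes only at the three buttons, (199,232), (319,229) and (422,229), plus the robot and its shadow. In the scene crop all three buttons sit low. I hand in.

```bash
python3 -c "
from station import hand_in; print(hand_in())"
```

```text
the job is handed in; nothing more can be done
None
```

I pressed the smoke, carbon-monoxide and heat alarm buttons in that order, each to its stop. The job was handed in at about 16 s on the robot's clock; the hand-in reports no verdict.

- **Presses:** the fingertips stopped at 39, 36 and 38 mm above the bench, as the given sizes predict. The highest forces I read were 14, 14.5 and 10 N, against the 40 N limit.
- **Last pictures:** all three buttons sit low. Comparing the top view before and after shows change only at the three buttons and at the robot and its shadow, so no alarm or bystander visibly moved. The hand is clear, near its start pose.
- **Disagreement:** the wrist view put the heat button about 2 mm from where the top view did. I shifted 1.5 mm that way and pressed about 2 mm off its estimated centre, well within its 13 mm radius. Force readings were noisy by about 1 N, so first contact was not sharply visible.

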